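Close down the chocolate melter

ROBOT

A 6-joint arm with a two-finger parallel gripper is mounted at the origin on the work surface. World frame = base frame: x ahead of the robot, y to its left, z up, the work surface at z = 0. Lengths are in m, angles in degrees, forces in N, time in s.
With the tool pointing down it reaches from about 0.25 to 0.725 m from the base axis. Payload 9.7 kg.
Tool frame: the origin (TCP) lies between the finger pads; the fingertips stand bot.tcp_to_tips ahead of it and the grasp point (between the pads) lies 2 mm behind it (bot.tcp_to_tips is the distance from the TCP to the fingertips, in m); z points along the fingers, y is the line along which they close (so a half turn about z gives the same grasp; the last joint's range is limited). The gripper opens to 85 mm and grips with 20 to 120 N. Pads are 22 mm wide; open, the fingers measure 114 mm over their backs; the gripper's body (76 mm by 85 mm) begins 54 mm behind the grasp point. The pads swing forward as they close: fully open they stand 13 mm farther back than shut.
Start: joints at [-66.979, 4.979, 10.078, 95.1, 0, 90], TCP at [0.215, -0.506, 0.248] pointing down, gripper open.
Joint ranges: [-179.16, 179.16], [-48.56, 103.87], [-65.8, 70.77], [-126.05, 130.52], [-82.76, 87.17], [-180, 180]. Speed limits (degrees/s): [127.2, 127.2, 147.25, 180, 180, 180].

INTERFACE

Orientations are given as [roll, pitch, yaw] about the fixed x, y, z axes, in that order (R = Rz(yaw) Ry(pitch) Rx(roll)).
In Python, from workcell import sensors, camera, camera_params, bot gives the robot as it stands.
- The arm moves only by the tool apply_moves, never from a script. Its argument "motion" is a list of rows, each an object with "jaw": the opening, from -1 (shut) to 1 (fully open); "xyz": the shift along the tool's x, y, z in mm, a list of three; "twist": the turn about the tool's z in rad. A call has 1 to 5 rows; each row is the pose to reach, as a shift and turn from the pose commanded when the call began, along the tool's axes at that moment; what a row does not reach only later rows make up. A row lasts 1/8 s, in which the tool goes at most 62.5 mm and 10.7 degrees, less where a joint would pass 70% of its speed; a pose out of reach is approached as far as the arm can. A call with a gripper value outside its range is refused whole. The fingers move at their own pace and stop on an object; "grip_force" is the grip in N (left out, the last holds). Time passes only in rows, so rows that repeat a pose let the fingers close. It gives the time, the measured TCP pose, the force, the opening and the grip force at its end, in the units of the state.
- sensors.get_obs(): the state, without advancing time (a new reading comes with each control period).
- camera(name): name is "scene" or "side" or "wrist"; returns (picture, depth): 384x512x3 uint8, red, green, blue; 384x512 float32, m along the optical axis (not along the pixel's ray), 0 where there is no reading.
- camera_params(name): a dict with "mtx" (3x3 intrinsics, pixels), "rvec" (rotation vector, rad) and "tvec" (3), from world to camera coordinates, as OpenCV has them. Camera axes: x right, y down, z forward; pixel columns grow to the right and rows downward; lengths in m; the calibration is good to about 2 mm. A picture is of the moment at which its call begins: read the wrist's pose just before it. camera_params takes no time and is no camera call; for the wrist camera it gives the pose at the moment of the call.
- bot.job_done(): hands the job in; it is judged then, once.
The state is a dict: "time": time; "q": joint angles; "qd": joint speeds; "joint_efforts": joint torques, N m; "ee_pos": TCP position; "tcp_rot": TCP orientation; "wrist_force": force on the tool from outside, world axes, zero at the start; "torque": the same for the moment, N m; "opening": finger opening in m; "grasp_force": force on a finger pad.
Only numpy, scipy, OpenCV 4.12 (cv2) and the standard library are available. Lean on these libraries where they do the work, as an engineer would, in place of code of your own. Each camera call takes 0.05 s, during which the arm holds its last target. There are 200 camera calls.

TASK

Close down the chocolate melter for the night: lay on each of its two empty wells the one lid that fits it, gently and fully home with the grip upwards, and turn the heat knob back counter-clockwise to its zero stop. The third, small lid fits neither well: leave it, the mould, the spatula and the bowl where they are.

Things in the scene. Friction and masses are not known exactly. Their poses are not given: they have to be found in the camera images.
- melter: Fixed steel chocolate melter, a box 200 (x) x 340 (y) mm, flat deck 100 mm above the table. Origin: centre of its underside; z up. In its frame (mm): heat knob at (-62, 0), near the front edge; behind it two open wells, the round one at (25, 100), the oblong one at (25, -100).
- round_well (a point): Centre of the mouth of the round well, level with the deck: a hole 104 mm in diameter, 70 mm deep, with its rim flush with the deck. Axes as the melter's.
- oblong_well (a point): Centre of the mouth of the oblong well, level with the deck: a rectangular hole 80 mm (along the melter's x) x 104 mm (along its y), 70 mm deep, rim flush with the deck. Axes as the melter's.
- heat_knob (a joint): Heat knob on the deck, vertical axis: 0 at its zero stop, when its bar lies along the melter's x and its white pointer line faces the front (-x) edge and the broad black mark; grows (rad) clockwise seen from above, to 2.6. Starts between 0.7 and 1.4; counter-clockwise brings it home. Friction only: stays where left.
- heat_knob_grip (a point): On the heat knob's axis at the height to grip, 37 mm above the deck. The black bar grip is 14 mm wide, 42 mm long and stands from 14 to 44 mm above the deck, on a disc 44 mm in diameter, over a pale base disc 68 mm in diameter and 6 mm high.
- round_lid: Loose steel lid, 0.17 to 0.35 kg: disc 116 mm in diameter, 4 mm thick, with a bevelled lip under it (96 mm in diameter, 8 mm high) that drops into the round well, 4 mm free all round. On top a round black knob 26 mm in diameter, 20 to 42 mm above the origin, on an 18 mm neck. Origin: centre of the lip's underside; lid home: 8 mm below the deck.
- oblong_lid: Loose steel lid, 0.17 to 0.35 kg: plate 92 (x) x 116 (y) x 4 mm, under it a bevelled lip 72 x 96 mm, 8 mm high, that drops into the oblong well, 4 mm free all round (half a turn makes no odds). On top a black bar 16 mm wide (x), 54 mm long (y), 22 to 42 mm above the origin, on two posts. Origin: centre of the lip's underside; lid home: 8 mm below the deck.
- spare_lid: Loose small steel lid that fits neither well, built as the round one but 88 mm in diameter (lip 68 mm). Leave it alone. Origin: centre of its underside.
- mould: Clear chocolate mould with 12 brown cells, 100 (x) x 240 (y) x 25 mm, lying on the table. Bystander. Origin: centre of its underside.
- spatula: Kitchen spatula with a black handle and a flat steel blade, 240 mm long along its x, lying on the table. Bystander. Origin: middle of its length, on the underside.
- bowl: Open steel bowl, 110 mm in diameter, 55 mm high. Bystander. Origin: centre of its underside.
Mind the look-alikes: they are no part of the job. What is shaped like the round_lid but purple or red is not meant. What is shaped like the oblong_lid but yellow is not meant.

How it is judged:
By the outcome, as a careful person would: the job done as asked, in the order asked, and still so for the second after the job is handed in, with the robot touching nothing.
It also fails if it takes over 64 s, if anything falls off the work surface, if the arm or the gripper's body presses on something with over 40 N, if the wrist force passes 120 N, or if a joint passes its speed limit or range.

## Working session

There is one attempt and no reset: what is moved stays moved. The work goes in short steps, Python scripts to look and compute and a tool call to move; the robot and the scene stay as the last step left them, time stands still between calls to the robot, and variables do not carry over. Pictures are saved under pics/ and viewed, at most 10 in all, crops included, and the job is handed in when it is done.

Besides the shell and the picture viewer there is one more tool, called after "Call:" as name([rows], argument=value, ...), one row to a line, values as JSON. apply_moves: Moves the arm, as the interface text tells. Its arguments: {"type":"object","properties":{"motion":{"type":"array","items":{"type":"object","properties":{"jaw":{"type":"number"},"xyz":{"type":"array","items":{"type":"number"}},"twist":{"type":"number"}}}},"grip_force":{"type":"number"}},"required":["motion"]}

```bash
ls; mkdir -p pics; python3 - <<'E'
from workcell import sensors,camera,camera_params,bot
import cv2,numpy as np
print(sensors.get_obs(),bot.tcp_to_tips)
for n in("scene","side"):
    p,d=camera(n); cv2.imwrite(f"pics/{n}0.png",p[:,:,::-1]); np.savez(f"{n}0.npz",p=p,d=d,**camera_params(n)); print(n,camera_params(n),(d>0).mean())
E
```

```text
pics
{'time': 0.0, 'q': array([-6.69802667e+01,  5.01056608e+00,  1.00327529e+01,  9.50986780e+01,
        2.27825391e-03,  8.99994405e+01]), 'qd': array([ 0.08539965, -0.06364649, -0.032954  , -0.06384913,  0.05081669,
       -0.03106041]), 'joint_efforts': array([ 3.13927245e-03, -5.20397866e+01,  4.64798677e+01,  1.65763136e-02,
        2.21001892e-05,  9.63700479e-07]), 'ee_pos': array([ 0.21500373, -0.50600516,  0.24757294]), 'tcp_rot': array([-1.79923509e+02, -2.27899881e-03,  2.30202898e+01]), 'wrist_force': array([ 0.44345263, -0.56527473, -0.9938736 ]), 'torque': array([ 0.06106252, -0.01196172, -0.05127433]), 'grasp_force': 0.0, 'opening': 0.0856139352481636} 0.017
scene {'mtx': array([[411.55252307,   0.        , 258.81735132],
       [  0.        , 411.55252307, 185.06878474],
       [  0.        ,   0.        ,   1.        ]]), 'rvec': array([ 2.38069456,  1.01348884, -0.29001864]), 'tvec': array([-0.38126986, -0.27421207,  2.00163533])} 0.9959971110026041
side {'mtx': array([[462.39365791,   0.        , 257.4821191 ],
       [  0.        , 462.39365791, 189.03599557],
       [  0.        ,   0.        ,   1.        ]]), 'rvec': array([ 0.67010129, -2.64189691,  1.15853717]), 'tvec': array([0.48074416, 0.24642923, 1.42520932])} 0.9960784912109375
```

View pics/scene0.png

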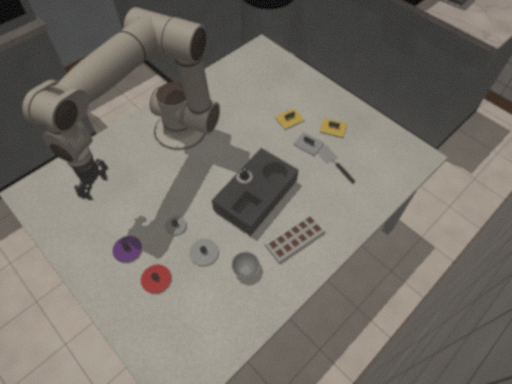

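View pics/side0.png

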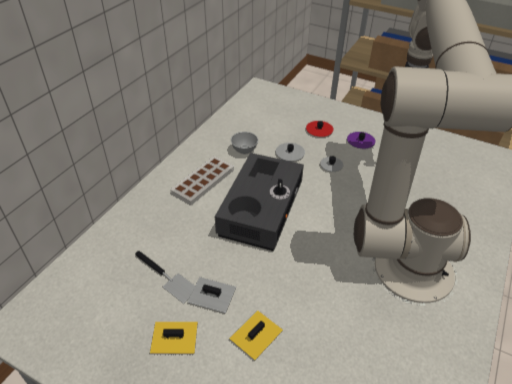

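The scene view shows the melter at about (256,190), the large grey round lid at (204,251), the spare lid at (175,225), and the oblong grey lid at (309,143) beside the spatula blade (328,153). Purple, red and yellow look-alikes are also there. In the side view the round lid is at (290,152), the oblong lid at (211,293) and the knob at (280,190).

```bash
cat > h.py <<'E'
import cv2,numpy as np
from scipy.spatial.transform import Rotation as Rt
def cam(c):
    R=cv2.Rodrigues(np.array(c['rvec']))[0]; return np.array(c['mtx']),R,np.array(c['tvec']).ravel()
def ray(c,uv,z):
    K,R,t=cam(c); uv=np.atleast_2d(uv).astype(float)
    d=np.c_[(uv-K[:2,2])/K[0,0],np.ones(len(uv))]@R; o=-R.T@t
    return o+d*((z-o[2])/d[:,2])[:,None]
def cloud(c,d):
    K,R,t=cam(c); v,u=np.mgrid[:d.shape[0],:d.shape[1]]
    return (np.dstack([(u-K[0,2])*d/K[0,0],(v-K[1,2])*d/K[1,1],d])-t)@R
def tri(c1,uv1,c2,uv2):
    P=[]
    for c in(c1,c2):
        K,R,t=cam(c);P.append(K@np.c_[R,t])
    X=cv2.triangulatePoints(P[0],P[1],np.float64(uv1).reshape(2,1),np.float64(uv2).reshape(2,1)).ravel();return X[:3]/X[3]
E
python3 - <<'E'
from h import *
for n,pts in(("scene",dict(deck=(235,218),knob=(244,176),round=(204,251),spare=(175,225),obl=(309,143))),("side",dict(knob=(280,188),round=(290,152),spare=(331,162),obl=(211,293)))):
    c=np.load(n+"0.npz");X=cloud(c,c['d'])
    for k,(u,v) in pts.items():print(n,k,X[v,u].round(3))
    m=((abs(X[...,2]-.1)<.008)&(c['p'].max(2)<110)&(X[...,0]>.2)).astype(np.uint8)
    cs=max(cv2.findContours(m,0,2)[0],key=cv2.contourArea)
    P=ray(c,cs[:,0],.1)[:,:2]
    print(n,'deck',cv2.contourArea(cs),cv2.minAreaRect(P.astype(np.float32)))
    # grey lids on table: triangulable bar (dark, small) centres
    m=((c['p'].max(2)<70)&(X[...,2]>.02)&(X[...,2]<.06)).astype(np.uint8)
    nn,l,s,ce=cv2.connectedComponentsWithStats(m)
    for i in range(1,nn):
        if s[i,4]>15 and s[i,4]<400: print(s[i,4],ce[i].round(1),X[l==i].mean(0).round(3))
E
```

```text
scene deck [ 0.584 -0.168  0.08 ]
scene knob [ 0.484 -0.025  0.128]
scene round [ 0.591 -0.34   0.039]
scene spare [ 0.415 -0.348  0.026]
scene obl [0.504 0.37  0.025]
scene deck 3048.0 ((0.5367481112480164, -0.008414655923843384), (0.20470550656318665, 0.34331467747688293), 9.376925468444824)
19 [289.3 115.3] [0.325 0.422 0.035]
20 [333.6 124.4] [0.513 0.534 0.036]
30 [308.5 140.5] [0.497 0.372 0.036]
198 [273.1 173.5] [0.515 0.119 0.036]
306 [255.9 212.3] [ 0.608 -0.073  0.043]
233 [245.4 205.4] [ 0.55  -0.08   0.035]
30 [174.2 222.9] [ 0.411 -0.347  0.037]
35 [125.5 246.2] [ 0.362 -0.549  0.038]
20 [203.2 249.6] [ 0.584 -0.338  0.039]
20 [154.8 276.4] [ 0.542 -0.54   0.039]
side knob [0.462 0.008 0.139]
side round [ 0.575 -0.328  0.01 ]
side spare [ 0.405 -0.333  0.024]
side obl [0.488 0.388 0.027]
side deck 4186.0 ((0.5290516018867493, 0.0051299333572387695), (0.20079828798770905, 0.3462749719619751), 9.584712028503418)
29 [319.7 124.3] [ 0.534 -0.528  0.034]
34 [361.5 135.5] [ 0.356 -0.54   0.034]
38 [290.1 147.2] [ 0.575 -0.327  0.034]
22 [247.4 150.5] [ 0.711 -0.228  0.033]
44 [331.9 159.5] [ 0.405 -0.338  0.033]
236 [263.5 173.2] [ 0.593 -0.136  0.038]
19 [290.8 204.3] [ 0.432 -0.025  0.052]
335 [244.3 211.6] [0.559 0.068 0.036]
20 [443.8 272.8] [-0.082  0.004  0.038]
140 [211.2 290. ] [0.49  0.384 0.035]
123 [255.7 330.2] [0.318 0.436 0.037]
142 [172.8 333.2] [0.506 0.547 0.036]
```

```bash
cat >> h.py <<'E'
def go(x,y,z,yaw):
    from workcell import sensors
    o=sensors.get_obs(); R=Rt.from_euler('xyz',o['tcp_rot'],degrees=True).as_matrix(); p=o['ee_pos']
    d=R.T@(np.array([x,y,z])-p)*1000
    dy=(yaw-o['tcp_rot'][2]+90)%180-90   # half turn equivalent
    print('t',o['time'].__round__(2),'p',p.round(4),o['tcp_rot'].round(2),'shift',d.round(1),'twist',(-np.radians(dy)).round(4),'F',o['wrist_force'].round(1),'open',round(o['opening'],4))
def snap(n,tag):
    from workcell import camera,camera_params
    c=camera_params(n);p,d=camera(n);cv2.imwrite(f"pics/{n}{tag}.png",p[:,:,::-1]);c=dict(c,p=p,d=d);np.savez(f"{n}{tag}.npz",**c);return c
E
python3 - <<'E'
from h import *
c=snap("wrist","0");K,R,t=cam(c);print(K,'cam pos',-R.T@t,'axes',R.round(3))
go(.52,-.30,.27,23)
E
```

```text
[[287.38130204   0.         259.11898979]
 [  0.         287.38130204 192.5623957 ]
 [  0.           0.           1.        ]] cam pos [ 0.29150067 -0.47269869  0.37288505] axes [[ 0.392 -0.92  -0.001]
 [-0.87  -0.371  0.324]
 [-0.298 -0.127 -0.946]]
t 0.15 p [ 0.215  -0.5061  0.2477] [-179.94    0.     23.02] shift [361.3 -70.4 -22.2] twist 0.0004 F [-0. -0.  0.] open 0.0853
```

Call:
apply_moves([
  {"xyz":[60,-14,-4]},
  {"xyz":[120,-28,-8]},
  {"xyz":[180,-42,-12]},
  {"xyz":[240,-56,-16]},
  {"xyz":[300,-65,-20]},
])

```text
validation failed for argument at $.mo...
```

```bash
python3 - <<'E'
from h import *
snap("wrist","1");go(.55,-.22,.27,23)
E
```

```text
t 0.2 p [ 0.215  -0.5061  0.2478] [-179.95   -0.     23.02] shift [ 420.2 -132.3  -22.1] twist 0.0004 F [ 1.1  0.5 -0.7] open 0.0855
```

Call:
apply_moves([
  {"xyz":[60,-40,0]},
  {"xyz":[85,-85,0]},
  {"xyz":[85,-85,0]},
])

```text
validation failed for argument at $.mo...
```

```bash
python3 - <<'E'
from h import *
a=np.load("wrist1.npz");b=snap("wrist","2");go(.55,-.22,.27,23)
cv2.imwrite("pics/w12.png",cv2.resize(np.vstack([a['p'],b['p']])[:,:,::-1],None,fx=.78,fy=.78))
E
```

```text
t 0.25 p [ 0.2151 -0.5061  0.2479] [-179.96    0.     23.02] shift [ 420.2 -132.3  -22. ] twist 0.0004 F [ 0.8 -0.1 -1. ] open 0.0857
```

View pics/w12.png

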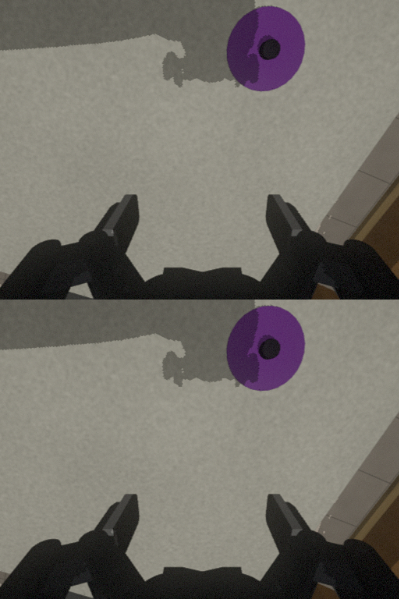

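The moves were refused because each row needs all its fields. The wrist view still shows the start position: the purple look-alike at (266,48) in the shrunken picture, with the fingers at the bottom.

Call:
apply_moves([
  {"jaw":1,"twist":0,"xyz":[60,-14,-4]},
  {"jaw":1,"twist":0,"xyz":[120,-28,-8]},
  {"jaw":1,"twist":0,"xyz":[180,-42,-12]},
  {"jaw":1,"twist":0,"xyz":[240,-56,-16]},
  {"jaw":1,"twist":0,"xyz":[300,-65,-20]},
], grip_force=40)

```text
time: 0.88
ee_pos: [0.4671, -0.3275, 0.2686]
tcp_rot: [180.0, -0.0, 23.0]
wrist_force: [0.2, -0.1, 0.4]
opening: 0.0851
grasp_force: 0.0
```

```bash
python3 - <<'E'
from h import *
snap("wrist","3");go(.55,-.22,.27,23)
E
```

```text
t 0.93 p [ 0.4721 -0.3241  0.2681] [-1.7997e+02 -1.5000e-01  2.3240e+01] shift [112.7 -64.9  -1.6] twist 0.0042 F [ 0.6  3.7 -1.2] open 0.0854
```

Call:
apply_moves([
  {"jaw":1,"twist":0,"xyz":[40,-30,0]},
  {"jaw":1,"twist":0,"xyz":[85,-65,0]},
  {"jaw":1,"twist":0,"xyz":[85,-65,0]},
])

```text
time: 1.3
ee_pos: [0.52, -0.2331, 0.268]
tcp_rot: [-180.0, -0.0, 23.3]
wrist_force: [0.1, -0.7, -0.4]
opening: 0.0854
grasp_force: 0.0
```

```bash
python3 - <<'E'
from h import *
a=np.load("wrist3.npz");b=snap("wrist","4");go(.55,-.22,.27,23)
cv2.imwrite("pics/w34.png",cv2.resize(np.vstack([a['p'],b['p']])[:,:,::-1],None,fx=.78,fy=.78))
E
```

```text
t 1.35 p [ 0.5192 -0.2346  0.2681] [-1.7999e+02  2.0000e-02  2.3200e+01] shift [34.  -1.3 -1.9] twist 0.0035 F [-0.4  0.3  0.7] open 0.0854
```

View pics/w34.png

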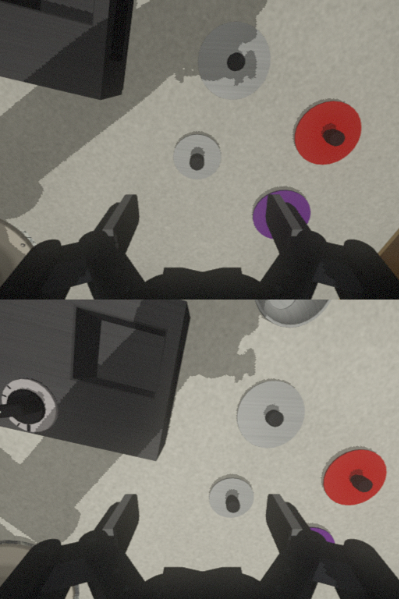

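Upper picture (wrist3): round lid at (236,62), spare at (197,155). Lower picture (wrist4): round lid at (274,415), oblong well at (118,350) and heat knob at (25,405). In full-resolution pixels, divide by 0.78.

```bash
python3 - <<'E'
from h import *
cs=[];
for n,(u,v) in(("wrist3",(302,79)),("wrist4",(352,150))):
    c=np.load(n+".npz");X=cloud(c,c['d']);p=c['p'].astype(int)
    roi=np.zeros(p.shape[:2],bool);roi[v-62 if v>62 else 0:v+62,u-62:u+62]=1
    tab=X[...,2][roi];print(n,'z pct',np.percentile(tab,[2,25,50,75,98]).round(4))
    for lo,hi in((.007,.017),(.036,.06)):
        m=((X[...,2]>lo)&(X[...,2]<hi)&roi).astype(np.uint8)
        m=cv2.morphologyEx(m,cv2.MORPH_OPEN,np.ones((3,3)))
        k=max(cv2.findContours(m,0,1)[0],key=cv2.contourArea)
        z=np.median(X[...,2][m>0]);P=ray(c,k[:,0],z)[:,:2].astype(np.float32)
        print(' z',z.round(4),'area',m.sum(),'circle',cv2.minEnclosingCircle(P),'mean',cv2.fitEllipse(P) if len(P)>5 else 0)
    m=((p.max(2)<60)&roi).astype(np.uint8);k=max(cv2.findContours(m,0,1)[0],key=cv2.contourArea)
    kk,r=cv2.minEnclosingCircle(k);print(' dark',kk,r,'top@.042',ray(c,kk,.042).round(4));cs.append((c,kk))
print('tri',tri(*cs[0],*cs[1]))
E
```

```text
wrist3 z pct [-0.0018 -0.0004  0.001   0.0116  0.041 ]
 z 0.0116 area 6846 circle ((0.5790935158729553, -0.3343590497970581), 0.05783011019229889) mean ((0.5790188908576965, -0.33443117141723633), (0.11396735161542892, 0.1141933724284172), 6.727428913116455)
 z 0.0413 area 418 circle ((0.5788158178329468, -0.33399245142936707), 0.012936083599925041) mean ((0.5787779092788696, -0.3342386484146118), (0.024046020582318306, 0.02488887310028076), 86.5294189453125)
 dark (302.18927001953125, 78.87287902832031) 11.889701843261719 top@.042 [[ 0.5782 -0.333   0.042 ]]
wrist4 z pct [-0.0018 -0.0005  0.0003  0.0114  0.0409]
 z 0.0116 area 5444 circle ((0.579461932182312, -0.33420470356941223), 0.05802978202700615) mean ((0.5793014168739319, -0.3341943323612213), (0.11359705030918121, 0.11471263319253922), 5.615601062774658)
 z 0.0413 area 339 circle ((0.5787651538848877, -0.3330041468143463), 0.013277903199195862) mean ((0.5794528722763062, -0.33306536078453064), (0.024047354236245155, 0.025434531271457672), 177.11830139160156)
 dark (348.0, 148.5) 8.139510154724121 top@.042 [[ 0.5816 -0.3245  0.042 ]]
tri [ 0.58078979 -0.33624334  0.00988725]
```

```bash
python3 - <<'E'
from h import *
go(.5792,-.3342,.033,23)
E
```

```text
t 1.35 p [ 0.5192 -0.2346  0.2681] [-1.7999e+02  2.0000e-02  2.3200e+01] shift [ 16.  115.2 235. ] twist 0.0035 F [-0.4  0.3  0.7] open 0.0854
```

Call:
apply_moves([
  {"jaw":1,"twist":0,"xyz":[8,55,20]},
  {"jaw":1,"twist":0,"xyz":[16,105,50]},
  {"jaw":1,"twist":0,"xyz":[16,115,105]},
  {"jaw":1,"twist":0,"xyz":[16,115,160]},
  {"jaw":1,"twist":0,"xyz":[16,115,160]},
])

```text
time: 1.98
ee_pos: [0.575, -0.3356, 0.1032]
tcp_rot: [-179.6, 0.3, 22.9]
wrist_force: [-0.0, 0.9, 0.7]
opening: 0.0856
grasp_force: 0.0
```

```bash
python3 - <<'E'
from h import *
go(.5792,-.3342,.033,23)
E
```

```text
t 1.98 p [ 0.575  -0.3356  0.1032] [-179.58    0.33   22.92] shift [ 4.8  0.9 70.1] twist -0.0013 F [-0.   0.9  0.7] open 0.0856
```

Call:
apply_moves([
  {"jaw":1,"twist":0,"xyz":[0,0,30]},
  {"jaw":1,"twist":0,"xyz":[0,0,55]},
  {"jaw":1,"twist":0,"xyz":[0,0,55]},
  {"jaw":1,"twist":0,"xyz":[0,0,55]},
])

```text
time: 2.48
ee_pos: [0.5792, -0.3365, 0.0564]
tcp_rot: [179.8, -0.1, 23.0]
wrist_force: [1.0, -0.2, 0.7]
opening: 0.0854
grasp_force: 0.0
```

```bash
python3 - <<'E'
from h import *
go(.5792,-.3342,.033,23)
E
```

```text
t 2.48 p [ 0.5792 -0.3365  0.0564] [ 1.7984e+02 -1.2000e-01  2.3000e+01] shift [ 0.9 -2.2 23.4] twist 0.0 F [ 1.  -0.2  0.7] open 0.0854
```

Call:
apply_moves([
  {"jaw":1,"twist":0,"xyz":[1,-1.5,12]},
  {"jaw":1,"twist":0,"xyz":[1,-1.5,22]},
  {"jaw":0.2,"twist":0,"xyz":[1,-1.5,22]},
  {"jaw":-1,"twist":0,"xyz":[1,-1.5,22]},
  {"jaw":-1,"twist":0,"xyz":[1,-1.5,22]},
], grip_force=40)

```text
time: 3.1
ee_pos: [0.5788, -0.3339, 0.0316]
tcp_rot: [180.0, -0.0, 23.0]
wrist_force: [0.8, 0.9, -0.1]
opening: 0.0328
grasp_force: 0.0
```

Call:
apply_moves([
  {"jaw":-1,"twist":0,"xyz":[0,0,0]},
  {"jaw":-1,"twist":0,"xyz":[0,0,0]},
  {"jaw":-1,"twist":0,"xyz":[0,0,0]},
])

```text
time: 3.48
ee_pos: [0.5789, -0.334, 0.0318]
tcp_rot: [180.0, -0.0, 23.0]
wrist_force: [0.2, 0.0, 5.6]
opening: 0.0246
grasp_force: 39.6
```

Call:
apply_moves([
  {"jaw":-1,"twist":0,"xyz":[0,0,-10]},
  {"jaw":-1,"twist":0,"xyz":[0,0,-60]},
  {"jaw":-1,"twist":0,"xyz":[0,0,-120]},
  {"jaw":-1,"twist":0,"xyz":[0,0,-180]},
  {"jaw":-1,"twist":0,"xyz":[0,0,-240]},
])

```text
time: 4.1
ee_pos: [0.578, -0.3335, 0.2734]
tcp_rot: [-180.0, 0.0, 23.0]
wrist_force: [1.1, -1.7, -1.8]
opening: 0.0249
grasp_force: 39.7
```

```bash
python3 - <<'E'
from h import *
go(.44,0.02,.33,10)
c=np.load("wrist4.npz");X=cloud(c,c['d'])
m=(abs(X[...,2]-.1)<.006).astype(np.uint8)
k=max(cv2.findContours(m,0,1)[0],key=cv2.contourArea);print('deck z',np.median(X[...,2][m>0]))
E
```

```text
t 4.1 p [ 0.578  -0.3335  0.2734] [-1.7998e+02  1.0000e-02  2.3020e+01] shift [  11.2 -379.3  -56.5] twist 0.2272 F [ 1.1 -1.7 -1.8] open 0.0249
deck z 0.09953551604864896
```

Call:
apply_moves([
  {"jaw":-1,"twist":0.06,"xyz":[2,-55,-25]},
  {"jaw":-1,"twist":0.12,"xyz":[4,-115,-55]},
  {"jaw":-1,"twist":0.18,"xyz":[7,-175,-56]},
  {"jaw":-1,"twist":0.227,"xyz":[9,-235,-56]},
  {"jaw":-1,"twist":0.227,"xyz":[11,-295,-56]},
])

```text
time: 4.72
ee_pos: [0.472, -0.0563, 0.3275]
tcp_rot: [-180.0, -0.0, 10.0]
wrist_force: [0.5, 0.6, -3.2]
opening: 0.0245
grasp_force: 40.0
```

Call:
apply_moves([
  {"jaw":-1,"twist":0,"xyz":[-8,-50,0]},
  {"jaw":-1,"twist":0,"xyz":[-17,-82,0]},
  {"jaw":-1,"twist":0,"xyz":[-17,-82,0]},
  {"jaw":-1,"twist":0,"xyz":[-17,-82,0]},
])

```text
time: 5.22
ee_pos: [0.4424, 0.0196, 0.3274]
tcp_rot: [180.0, -0.0, 10.0]
wrist_force: [1.2, -0.4, -2.6]
opening: 0.0247
grasp_force: 40.1
```

```bash
python3 - <<'E'
from h import *
snap("wrist","5");go(.44,0.02,.33,10)
E
```

```text
t 5.28 p [0.4425 0.0193 0.3272] [1.7999e+02 2.0000e-02 9.9900e+00] shift [-2.4 -1.1 -2.8] twist -0.0001 F [ 0.3  0.7 -2. ] open 0.0248
```

View pics/wrist5.png

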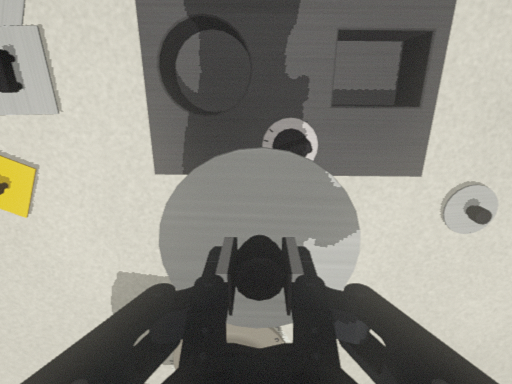

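The picture shows the lid held level. The round well is at (206,64), the oblong well at (382,68), the heat knob at (291,141), and the oblong lid is partly visible at the left edge (10,70).

```bash
python3 - <<'E'
from h import *
c=np.load("wrist5.npz");X=cloud(c,c['d'])
deck=(abs(X[...,2]-.0995)<.005);z=np.median(X[...,2][deck]);print('deck z',z)
m=(X[...,2]<z-.006).astype(np.uint8)
for nm,(u,v) in dict(round=(206,64),obl=(382,68)).items():
    n,l,s,ce=cv2.connectedComponentsWithStats(m); i=l[v,u]
    k=max(cv2.findContours((l==i).astype(np.uint8),0,1)[0],key=cv2.contourArea)
    P=ray(c,k[:,0],z)[:,:2].astype(np.float32)
    print(nm,s[i],cv2.minEnclosingCircle(P),cv2.fitEllipse(P),cv2.minAreaRect(P))
md=(X[...,2]>z-.006).astype(np.uint8); md[150:]=0
P=ray(c,np.argwhere((X[...,2]>z-.006)&(X[...,2]<z+.006)&(np.arange(384)[:,None]<176))[:,::-1],z)[:,:2].astype(np.float32)
print('front/deck rect',cv2.minAreaRect(P))
# knob bar
q=X.reshape(-1,3)[((X[...,2]>z+.036)&(X[...,2]<z+.06)).ravel()&(np.arange(X[...,0].size)<145*512)]
print('knob top',len(q),np.median(q,0))
q=X.reshape(-1,3)[((X[...,2]>z+.003)&(X[...,2]<z+.06)).ravel()&(np.arange(X[...,0].size)<147*512)]
print('knob disc',cv2.minAreaRect(q[:,:2].astype(np.float32)))
# round lid held bottom check: disc
m=((X[...,2]>.28)&(X[...,2]<.32)).astype(np.uint8);k=max(cv2.findContours(m,0,1)[0],key=cv2.contourArea)
zz=np.median(X[...,2][m>0]);P=ray(c,k[:,0],zz)[:,:2].astype(np.float32);print('lid top z',zz,cv2.minEnclosingCircle(P))
sel=m>0; A=np.c_[X[sel][:,:2],np.ones(sel.sum())];print('tilt',np.linalg.lstsq(A,X[sel][:,2],rcond=None)[0])
E
```

```text
deck z 0.09959222370943559
round [ 160   17   91   98 6896] ((0.5411900281906128, 0.09971887618303299), 0.05113428086042404) ((0.5411036014556885, 0.09949653595685959), (0.10050412267446518, 0.10073377192020416), 91.52531433105469) ((0.5411240458488464, 0.09941507130861282), (0.10113497078418732, 0.10116563737392426), 46.96528244018555)
obl [ 332   30   99   77 6732] ((0.5740079283714294, -0.09480197727680206), 0.06350025534629822) ((0.574110746383667, -0.0949258953332901), (0.09079407900571823, 0.11999943852424622), 9.299490928649902) ((0.5741705298423767, -0.09511390328407288), (0.07883134484291077, 0.10184532403945923), 9.508254051208496)
front/deck rect ((0.5293834209442139, -0.0029161274433135986), (0.1914379745721817, 0.3413332998752594), 10.109488487243652)
knob top 56 [ 0.48385754 -0.02249764  0.14192736]
knob disc ((0.5264294147491455, -0.0035030394792556763), (0.11610636115074158, 0.15612779557704926), 64.1020736694336)
lid top z 0.30714555465185744 ((0.4426369369029999, 0.02005072683095932), 0.057816315442323685)
tilt [-1.38355549e-03  2.28477124e-05  3.07937662e-01]
```

```bash
python3 - <<'E'
from h import *
go(.5411,0.0989,.15,10)
E
```

```text
t 5.28 p [0.4425 0.0193 0.3272] [1.7999e+02 2.0000e-02 9.9900e+00] shift [110.9 -61.3 177.2] twist -0.0001 F [ 0.3  0.7 -2. ] open 0.0248
```

Call:
apply_moves([
  {"jaw":-1,"twist":0,"xyz":[50,-28,20]},
  {"jaw":-1,"twist":0,"xyz":[98,-55,45]},
  {"jaw":-1,"twist":0,"xyz":[111,-61,95]},
  {"jaw":-1,"twist":0,"xyz":[111,-61,135]},
  {"jaw":-1,"twist":0,"xyz":[111,-61,165]},
])

```text
time: 5.9
ee_pos: [0.5413, 0.0961, 0.1594]
tcp_rot: [-179.9, 0.2, 10.1]
wrist_force: [0.4, -0.1, -1.5]
opening: 0.0246
grasp_force: 40.3
```

Call:
apply_moves([
  {"jaw":-1,"twist":0,"xyz":[0,0,0]},
  {"jaw":-1,"twist":0,"xyz":[0,0,0]},
  {"jaw":-1,"twist":0,"xyz":[0,0,0]},
])

```text
time: 6.28
ee_pos: [0.5423, 0.097, 0.1641]
tcp_rot: [-179.9, -0.1, 10.2]
wrist_force: [-0.2, 0.2, -3.3]
opening: 0.0244
grasp_force: 40.3
```

```bash
python3 - <<'E'
from h import *
go(.5411,0.0989,.1237,10)
E
```

```text
t 6.28 p [0.5423 0.097  0.1641] [-1.7992e+02 -1.4000e-01  1.0160e+01] shift [-0.9 -2.  40.4] twist 0.0029 F [-0.2  0.2 -3.3] open 0.0244
```

Call:
apply_moves([
  {"jaw":-1,"twist":0,"xyz":[-0.7,-1.5,15]},
  {"jaw":-1,"twist":0,"xyz":[-0.7,-1.5,28]},
  {"jaw":-1,"twist":0,"xyz":[-0.7,-1.5,28]},
  {"jaw":-1,"twist":0,"xyz":[-0.7,-1.5,28]},
])

```text
time: 6.78
ee_pos: [0.5405, 0.0979, 0.1343]
tcp_rot: [-179.9, 0.0, 10.3]
wrist_force: [0.4, -0.1, -2.1]
opening: 0.0244
grasp_force: 40.3
```

```bash
python3 - <<'E'
from h import *
go(.5411,0.0989,.1237,10)
E
```

```text
t 6.78 p [0.5405 0.0979 0.1343] [-1.7988e+02  1.0000e-02  1.0260e+01] shift [ 0.7 -0.9 10.6] twist 0.0046 F [ 0.4 -0.1 -2.1] open 0.0244
```

Call:
apply_moves([
  {"jaw":-1,"twist":0,"xyz":[0.5,-0.8,3]},
  {"jaw":-1,"twist":0,"xyz":[0.5,-0.8,6]},
  {"jaw":-1,"twist":0,"xyz":[0.5,-0.8,8.5]},
  {"jaw":-1,"twist":0,"xyz":[0.5,-0.8,10]},
  {"jaw":-1,"twist":0,"xyz":[0.5,-0.8,10.5]},
])

```text
time: 7.4
ee_pos: [0.541, 0.0984, 0.1239]
tcp_rot: [-179.9, -0.0, 10.3]
wrist_force: [-1.7, 0.3, -0.5]
opening: 0.0248
grasp_force: 40.5
```

Call:
apply_moves([
  {"jaw":-1,"twist":0,"xyz":[0,0,0]},
  {"jaw":-1,"twist":0,"xyz":[0,0,0]},
])

```text
time: 7.65
ee_pos: [0.541, 0.0983, 0.1239]
tcp_rot: [-179.9, -0.0, 10.3]
wrist_force: [-1.1, 0.5, -1.8]
opening: 0.0243
grasp_force: 40.3
```

Call:
apply_moves([
  {"jaw":-1,"twist":0,"xyz":[0,0,0.5]},
  {"jaw":-1,"twist":0,"xyz":[0,0,1]},
  {"jaw":-1,"twist":0,"xyz":[0,0,1]},
])

```text
time: 8.02
ee_pos: [0.5411, 0.0984, 0.1238]
tcp_rot: [-179.9, -0.1, 10.3]
wrist_force: [-4.9, 0.1, 6.7]
opening: 0.0245
grasp_force: 41.1
```

Supported on the deck (+6.7 N). I'll release gently, in steps, and rise.

Call:
apply_moves([
  {"jaw":-0.3,"twist":0,"xyz":[0,0,-0.5]},
  {"jaw":-0.2,"twist":0,"xyz":[0,0,-0.5]},
  {"jaw":0,"twist":0,"xyz":[0,0,-0.5]},
  {"jaw":0.2,"twist":0,"xyz":[0,0,-0.5]},
  {"jaw":0.2,"twist":0,"xyz":[0,0,-5]},
])

```text
time: 8.65
ee_pos: [0.5408, 0.0983, 0.1276]
tcp_rot: [-179.9, 0.0, 10.3]
wrist_force: [0.6, 0.8, -0.8]
opening: 0.0508
grasp_force: 0.0
```

Call:
apply_moves([
  {"jaw":0.2,"twist":0,"xyz":[0,0,-30]},
  {"jaw":0.2,"twist":0,"xyz":[0,0,-90]},
  {"jaw":0.5,"twist":0,"xyz":[0,0,-150]},
  {"jaw":1,"twist":0,"xyz":[-10,-10,-170]},
  {"jaw":1,"twist":0,"xyz":[-40,-60,-170]},
])

```text
time: 9.28
ee_pos: [0.4986, 0.1197, 0.2998]
tcp_rot: [-178.5, -0.1, 12.8]
wrist_force: [-1.3, 0.3, 0.2]
opening: 0.0855
grasp_force: 0.0
```

```bash
python3 - <<'E'
from h import *
go(.42,.32,.30,10)
E
```

```text
t 9.28 p [0.4986 0.1197 0.2998] [-1.7854e+02 -1.5000e-01  1.2790e+01] shift [ -32.3 -212.7    5.2] twist 0.0486 F [-1.3  0.3  0.2] open 0.0855
```

Call:
apply_moves([
  {"jaw":1,"twist":0,"xyz":[-10,-30,0]},
  {"jaw":1,"twist":0,"xyz":[-20,-90,0]},
  {"jaw":1,"twist":0,"xyz":[-30,-150,0]},
  {"jaw":1,"twist":0,"xyz":[-30,-150,0]},
  {"jaw":1,"twist":0,"xyz":[-30,-150,0]},
])

```text
time: 9.9
ee_pos: [0.465, 0.1664, 0.3014]
tcp_rot: [-176.0, 0.2, 17.6]
wrist_force: [0.9, -0.0, 0.3]
opening: 0.0856
grasp_force: 0.0
```

```bash
python3 - <<'E'
from h import *
c=snap("wrist","6");go(.42,.3,.30,10)
X=cloud(c,c['d'])
K,R,t=cam(c);pr=lambda P:(K@(R@np.array(P)+t))[:2]/(K@(R@np.array(P)+t))[2]
print(pr((.541,.0995,.104)),pr((.493,.378,.012)))
np.save("/tmp/X.npy",X)
z=X[...,2]
for nm,g,lo,hi in(("round",(.541,.0995),.1015,.108),("obl plate",(.493,.378),.008,.017),("obl bar",(.493,.378),.036,.05)):
    m=((np.hypot(X[...,0]-g[0],X[...,1]-g[1])<.09)&(z>lo)&(z<hi)).astype(np.uint8)
    m=cv2.morphologyEx(m,cv2.MORPH_OPEN,np.ones((3,3)));k=max(cv2.findContours(m,0,1)[0],key=cv2.contourArea)
    zz=np.median(z[m>0]);P=ray(c,k[:,0],zz)[:,:2].astype(np.float32)
    s=m>0;A=np.c_[X[s][:,:2]-g,np.ones(s.sum())]
    print(nm,zz,cv2.minEnclosingCircle(P),cv2.minAreaRect(P),'tilt',np.linalg.lstsq(A,z[s],rcond=None)[0].round(4))
E
```

```text
t 9.95 p [0.465  0.1664 0.3015] [-1.7599e+02  1.5000e-01  1.7570e+01] shift [  -2.5 -140.5   11.3] twist 0.1321 F [0.4 1.  0.4] open 0.0858
[353.0014036  124.29801592] [135.94013555  87.83875285]
round 0.10359944352769576 ((0.5408805012702942, 0.09886123239994049), 0.05788641422986984) ((0.540703535079956, 0.09865015745162964), (0.11434467881917953, 0.11495735496282578), 17.333066940307617) tilt [ 0.0015 -0.0002  0.1036]
obl plate 0.011753130072058913 ((0.4933207631111145, 0.3798351585865021), 0.07308041304349899) ((0.49334093928337097, 0.37972697615623474), (0.11577290296554565, 0.09138374775648117), 11.527594566345215) tilt [0.0079 0.0008 0.0117]
obl bar 0.04127288013648901 ((0.4935976564884186, 0.377941757440567), 0.027001183480024338) ((0.49352529644966125, 0.3781452476978302), (0.05341925472021103, 0.017415162175893784), 11.631976127624512) tilt [-0.0255  0.1366  0.041 ]
```

View pics/wrist6.png

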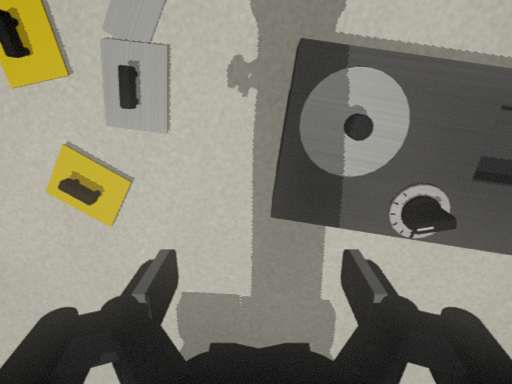

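The round lid is home: its top is at 103.6 mm with no tilt, centred at (353,124). The oblong lid lies at (136,86), its bar along the image's vertical, with the spatula blade just touching its upper edge at (133,20). The arm stopped short and tilted, so I'll check the joints.

```bash
python3 - <<'E'
from h import *
from workcell import sensors
print(sensors.get_obs()['q'].round(1),sensors.get_obs()['qd'].round(1))
go(.42,.3,.30,11.5)
E
```

```text
[ 17.5  -1.1   9.7 101.    4.  179.9] [-0.4  0.  -0.1 -0.  -0.2 -0.1]
t 9.95 p [0.465  0.1664 0.3015] [-1.7599e+02  1.5000e-01  1.7570e+01] shift [  -2.5 -140.5   11.3] twist 0.106 F [0.4 1.  0.4] open 0.0858
```

Call:
apply_moves([
  {"jaw":1,"twist":-0.18,"xyz":[0,0,0]},
  {"jaw":1,"twist":-0.36,"xyz":[0,0,0]},
  {"jaw":1,"twist":-0.54,"xyz":[0,0,0]},
  {"jaw":1,"twist":-0.72,"xyz":[0,0,0]},
  {"jaw":1,"twist":-0.9,"xyz":[0,0,0]},
])

```text
time: 10.58
ee_pos: [0.4651, 0.1659, 0.3014]
tcp_rot: [-177.4, -3.1, 69.3]
wrist_force: [0.3, -0.6, 0.4]
opening: 0.0855
grasp_force: 0.0
```

```bash
python3 - <<'E'
from h import *
go(.4935,.37,.25,80)
E
```

```text
t 10.57 p [0.4651 0.1659 0.3014] [-177.42   -3.05   69.35] shift [198.  -42.6  64.1] twist -0.1859 F [ 0.3 -0.6  0.4] open 0.0855
```

Call:
apply_moves([
  {"jaw":1,"twist":-0.18,"xyz":[0,0,0]},
  {"jaw":1,"twist":-0.36,"xyz":[0,0,0]},
  {"jaw":1,"twist":-0.54,"xyz":[0,0,0]},
  {"jaw":1,"twist":-0.72,"xyz":[0,0,0]},
  {"jaw":1,"twist":-0.9,"xyz":[0,0,0]},
])

```text
time: 11.2
ee_pos: [0.4651, 0.1659, 0.3014]
tcp_rot: [179.2, -3.9, 121.0]
wrist_force: [-0.2, -0.7, 0.0]
opening: 0.0855
grasp_force: 0.0
```

Call:
apply_moves([
  {"jaw":1,"twist":-0.18,"xyz":[0,0,0]},
  {"jaw":1,"twist":-0.36,"xyz":[0,0,0]},
  {"jaw":1,"twist":-0.54,"xyz":[0,0,0]},
  {"jaw":1,"twist":-0.72,"xyz":[0,0,0]},
  {"jaw":1,"twist":-0.9,"xyz":[0,0,0]},
])

```text
time: 11.82
ee_pos: [0.4651, 0.1659, 0.3014]
tcp_rot: [176.4, -1.8, 172.6]
wrist_force: [0.8, 0.4, -0.2]
opening: 0.0852
grasp_force: 0.0
```

Call:
apply_moves([
  {"jaw":1,"twist":-0.18,"xyz":[0,0,0]},
  {"jaw":1,"twist":-0.36,"xyz":[0,0,0]},
  {"jaw":1,"twist":-0.54,"xyz":[0,0,0]},
  {"jaw":1,"twist":-0.72,"xyz":[0,0,0]},
  {"jaw":1,"twist":-0.9,"xyz":[0,0,0]},
])

```text
time: 12.45
ee_pos: [0.4651, 0.1659, 0.3014]
tcp_rot: [176.4, 1.7, -135.9]
wrist_force: [-0.1, 0.2, -0.7]
opening: 0.0857
grasp_force: 0.0
```

Call:
apply_moves([
  {"jaw":1,"twist":-0.18,"xyz":[0,0,0]},
  {"jaw":1,"twist":-0.36,"xyz":[0,0,0]},
  {"jaw":1,"twist":-0.54,"xyz":[0,0,0]},
  {"jaw":1,"twist":-0.72,"xyz":[0,0,0]},
  {"jaw":1,"twist":-0.9,"xyz":[0,0,0]},
])

```text
time: 13.08
ee_pos: [0.4651, 0.1659, 0.3014]
tcp_rot: [179.0, 3.9, -84.3]
wrist_force: [0.1, -0.4, -0.1]
opening: 0.0854
grasp_force: 0.0
```

Call:
apply_moves([
  {"jaw":1,"twist":-0.18,"xyz":[0,0,0]},
  {"jaw":1,"twist":-0.36,"xyz":[0,0,0]},
  {"jaw":1,"twist":-0.54,"xyz":[0,0,0]},
  {"jaw":1,"twist":-0.72,"xyz":[0,0,0]},
  {"jaw":1,"twist":-0.9,"xyz":[0,0,0]},
])

```text
time: 13.7
ee_pos: [0.4651, 0.1659, 0.3014]
tcp_rot: [-177.6, 3.2, -32.7]
wrist_force: [0.2, 0.4, -0.5]
opening: 0.0853
grasp_force: 0.0
```

```bash
cat >> h.py <<'E'
def tilt():
    from workcell import sensors
    o=sensors.get_obs();R=Rt.from_euler('xyz',o['tcp_rot'],degrees=True).as_matrix()
    print('q',o['q'].round(1),'zaxis deg',np.degrees(R[:2,2]).round(2),'toolx',R[:,0].round(3),'y',R[:,1].round(3))
E
python3 - <<'E'
from h import *
tilt();go(.465,.166,.3,17)
E
```

```text
q [  17.5   -1.1    9.7  101.     4.  -129.8] zaxis deg [-1.34  3.76] toolx [ 0.84  -0.539 -0.055] y [-0.541 -0.84  -0.043]
t 13.7 p [0.4651 0.1659 0.3014] [-177.56    3.17  -32.68] shift [-0.1  0.   1.4] twist -0.8671 F [ 0.2  0.4 -0.5] open 0.0853
```

Call:
apply_moves([
  {"jaw":1,"twist":-0.18,"xyz":[0,0,0]},
  {"jaw":1,"twist":-0.36,"xyz":[0,0,0]},
  {"jaw":1,"twist":-0.54,"xyz":[0,0,0]},
  {"jaw":1,"twist":-0.72,"xyz":[0,0,0]},
  {"jaw":1,"twist":-0.87,"xyz":[0,0,0]},
])

```text
time: 14.32
ee_pos: [0.4651, 0.1659, 0.3014]
tcp_rot: [-176.0, 0.2, 17.1]
wrist_force: [-0.3, 0.1, -0.2]
opening: 0.0854
grasp_force: 0.0
```

Call:
apply_moves([
  {"jaw":1,"twist":0,"xyz":[0,20,0]},
  {"jaw":1,"twist":0,"xyz":[0,40,0]},
  {"jaw":1,"twist":0,"xyz":[0,60,0]},
])

```text
time: 14.7
ee_pos: [0.4752, 0.136, 0.2973]
tcp_rot: [-177.3, 0.2, 14.4]
wrist_force: [-0.5, 0.1, 0.0]
opening: 0.0857
grasp_force: 0.0
```

```bash
python3 - <<'E'
from h import *
tilt();go(.465,.166,.3,17)
E
```

```text
q [  14.5   -1.1    9.3  100.6    2.7 -179.9] zaxis deg [-0.89  2.59] toolx [ 0.969  0.248 -0.004] y [ 0.248 -0.968 -0.048]
t 14.7 p [0.4752 0.136  0.2973] [-177.27    0.22   14.38] shift [ -2.4 -31.7  -1.2] twist -0.0457 F [-0.5  0.1  0. ] open 0.0857
```

Call:
apply_moves([
  {"jaw":1,"twist":0,"xyz":[0,25,0]},
  {"jaw":1,"twist":0,"xyz":[0,50,0]},
  {"jaw":1,"twist":0,"xyz":[0,75,0]},
  {"jaw":1,"twist":0,"xyz":[0,75,0]},
])

```text
time: 15.2
ee_pos: [0.486, 0.1026, 0.2937]
tcp_rot: [-178.9, 0.3, 11.3]
wrist_force: [0.2, 0.5, 0.1]
opening: 0.0851
grasp_force: 0.0
```

```bash
python3 - <<'E'
from h import *
tilt();go(.465,.166,.3,17)
E
```

```text
q [  11.4   -0.8    9.2  100.3    1.1 -179.9] zaxis deg [-0.46  0.99] toolx [ 0.981  0.196 -0.005] y [ 0.196 -0.98  -0.019]
t 15.2 p [0.486  0.1026 0.2937] [-178.94    0.26   11.3 ] shift [ -8.2 -66.3  -5.1] twist -0.0996 F [0.2 0.5 0.1] open 0.0851
```

Call:
apply_moves([
  {"jaw":1,"twist":0,"xyz":[0,25,0]},
  {"jaw":1,"twist":0,"xyz":[0,50,0]},
  {"jaw":1,"twist":0,"xyz":[0,50,0]},
  {"jaw":1,"twist":0,"xyz":[0,50,0]},
])

```text
time: 15.7
ee_pos: [0.4913, 0.0804, 0.2929]
tcp_rot: [180.0, 0.3, 9.3]
wrist_force: [0.3, 0.2, -0.5]
opening: 0.0853
grasp_force: 0.0
```

```bash
python3 - <<'E'
from h import *
tilt();go(.4935,.379,.3,11.5)
E
```

```text
q [   9.3   -0.7    9.3  100.2   -0.  -179.9] zaxis deg [-0.26 -0.09] toolx [ 0.987  0.161 -0.005] y [ 0.161 -0.987  0.001]
t 15.7 p [0.4913 0.0804 0.2929] [179.95   0.27   9.26] shift [  50.2 -294.4   -7.6] twist -0.0391 F [ 0.3  0.2 -0.5] open 0.0853
```

Call:
apply_moves([
  {"jaw":1,"twist":0,"xyz":[10,-60,0]},
  {"jaw":1,"twist":0,"xyz":[20,-120,0]},
  {"jaw":1,"twist":0,"xyz":[30,-180,0]},
  {"jaw":1,"twist":-0.02,"xyz":[40,-240,40]},
  {"jaw":1,"twist":-0.04,"xyz":[50,-294,80]},
])

```text
time: 16.32
ee_pos: [0.4924, 0.3681, 0.221]
tcp_rot: [180.0, 0.2, 11.7]
wrist_force: [0.6, -1.1, -0.2]
opening: 0.0852
grasp_force: 0.0
```

Call:
apply_moves([
  {"jaw":1,"twist":0,"xyz":[0,0,40]},
  {"jaw":1,"twist":0,"xyz":[0,0,80]},
  {"jaw":1,"twist":0,"xyz":[0,0,80]},
  {"jaw":1,"twist":0,"xyz":[0,0,80]},
])

```text
time: 16.82
ee_pos: [0.4928, 0.3659, 0.1434]
tcp_rot: [180.0, 0.2, 11.6]
wrist_force: [0.2, -0.5, -0.2]
opening: 0.0853
grasp_force: 0.0
```

```bash
python3 - <<'E'
from h import *
tilt();go(.4935,.379,.033,11.6)
E
```

```text
q [ 3.66e+01  1.31e+01  7.60e+00  8.47e+01  1.00e-01 -1.55e+02] zaxis deg [-0.18 -0.04] toolx [ 0.98   0.2   -0.003] y [ 0.2  -0.98  0.  ]
t 16.82 p [0.4928 0.3659 0.1434] [180.     0.18  11.56] shift [  3.7 -12.7 110.4] twist -0.0006 F [ 0.2 -0.5 -0.2] open 0.0853
```

```bash
python3 - <<'E'
from h import *
c=snap("wrist","7");X=cloud(c,c['d']);z=X[...,2]
for lo,hi in((.008,.017),(.036,.05)):
    m=((np.hypot(X[...,0]-.4935,X[...,1]-.379)<.09)&(z>lo)&(z<hi)).astype(np.uint8)
    m=cv2.morphologyEx(m,cv2.MORPH_OPEN,np.ones((3,3)));k=max(cv2.findContours(m,0,1)[0],key=cv2.contourArea)
    zz=np.median(z[m>0]);P=ray(c,k[:,0],zz)[:,:2].astype(np.float32);print(zz,cv2.minAreaRect(P))
E
```

```text
0.011846875146989639 ((0.49370077252388, 0.3801524341106415), (0.11551579087972641, 0.09171643108129501), 11.22358512878418)
0.04148982205653032 ((0.494598388671875, 0.38021376729011536), (0.05311710387468338, 0.015842575579881668), 11.247828483581543)
```

Call:
apply_moves([
  {"jaw":1,"twist":0,"xyz":[4,-13.4,0]},
  {"jaw":1,"twist":0,"xyz":[4,-13.4,40]},
  {"jaw":1,"twist":0,"xyz":[4,-13.4,75]},
  {"jaw":1,"twist":0,"xyz":[4,-13.4,85]},
  {"jaw":1,"twist":0,"xyz":[4,-13.4,85]},
])

```text
time: 17.5
ee_pos: [0.4935, 0.3799, 0.0572]
tcp_rot: [180.0, 0.3, 11.6]
wrist_force: [-1.1, 0.1, 0.8]
opening: 0.0852
grasp_force: 0.0
```

```bash
python3 - <<'E'
from h import *
go(.494,.3798,.035,11.4)
E
```

```text
t 17.5 p [0.4935 0.3799 0.0572] [179.97   0.25  11.56] shift [ 0.6  0.2 22.2] twist 0.0029 F [-1.1  0.1  0.8] open 0.0852
```

Call:
apply_moves([
  {"jaw":1,"twist":0.003,"xyz":[0.5,0,12]},
  {"jaw":1,"twist":0.003,"xyz":[0.5,0,22]},
  {"jaw":0.2,"twist":0.003,"xyz":[0.5,0,22]},
  {"jaw":-1,"twist":0.003,"xyz":[0.5,0,22]},
  {"jaw":-1,"twist":0.003,"xyz":[0.5,0,22]},
], grip_force=40)

```text
time: 18.12
ee_pos: [0.4938, 0.3796, 0.035]
tcp_rot: [180.0, 0.2, 11.4]
wrist_force: [-0.9, 0.9, -0.2]
opening: 0.0319
grasp_force: 0.0
```

Call:
apply_moves([
  {"jaw":-1,"twist":0,"xyz":[0,0,0]},
  {"jaw":-1,"twist":0,"xyz":[0,0,0]},
  {"jaw":-1,"twist":0,"xyz":[0,0,0]},
  {"jaw":-1,"twist":0,"xyz":[0,0,0]},
])

```text
time: 18.62
ee_pos: [0.4938, 0.3796, 0.0349]
tcp_rot: [180.0, 0.2, 11.4]
wrist_force: [0.6, 0.5, 3.7]
opening: 0.0153
grasp_force: 41.8
```

Call:
apply_moves([
  {"jaw":-1,"twist":0,"xyz":[0,0,-15]},
  {"jaw":-1,"twist":0,"xyz":[0,0,-60]},
  {"jaw":-1,"twist":0.18,"xyz":[0,0,-120]},
  {"jaw":-1,"twist":0.36,"xyz":[0,0,-180]},
  {"jaw":-1,"twist":0.54,"xyz":[0,0,-240]},
])

```text
time: 19.25
ee_pos: [0.4942, 0.3794, 0.277]
tcp_rot: [179.8, 0.2, -19.9]
wrist_force: [1.8, 0.9, -2.2]
opening: 0.0152
grasp_force: 40.9
```

Call:
apply_moves([
  {"jaw":-1,"twist":0.18,"xyz":[0,0,-50]},
  {"jaw":-1,"twist":0.36,"xyz":[0,0,-55]},
  {"jaw":-1,"twist":0.54,"xyz":[0,0,-55]},
  {"jaw":-1,"twist":0.72,"xyz":[0,0,-55]},
  {"jaw":-1,"twist":0.9,"xyz":[0,0,-55]},
])

```text
time: 19.88
ee_pos: [0.4947, 0.3797, 0.3298]
tcp_rot: [179.7, -0.0, -71.5]
wrist_force: [-0.7, 0.3, -3.1]
opening: 0.0151
grasp_force: 40.9
```

```bash
python3 - <<'E'
from h import *
tilt();go(.54,-.095,.33,-80.4)
E
```

```text
q [ 3.750e+01  1.950e+01  3.650e+01  1.073e+02  1.000e-01 -7.110e+01] zaxis deg [-0.28 -0.13] toolx [ 0.318 -0.948  0.001] y [-0.948 -0.318  0.005]
t 19.88 p [0.4947 0.3797 0.3298] [ 1.7969e+02 -3.0000e-02 -7.1460e+01] shift [464.5 108.    0.6] twist 0.156 F [-0.7  0.3 -3.1] open 0.0151
```

Call:
apply_moves([
  {"jaw":-1,"twist":0.04,"xyz":[55,10,0]},
  {"jaw":-1,"twist":0.08,"xyz":[115,21,0]},
  {"jaw":-1,"twist":0.12,"xyz":[175,32,0]},
  {"jaw":-1,"twist":0.156,"xyz":[235,43,0]},
  {"jaw":-1,"twist":0.156,"xyz":[290,53,0]},
])

```text
time: 20.5
ee_pos: [0.5382, 0.0862, 0.3304]
tcp_rot: [179.7, -0.1, -80.1]
wrist_force: [0.7, -0.2, -2.3]
opening: 0.0154
grasp_force: 41.0
```

```bash
python3 - <<'E'
from h import *
tilt();go(.55,0,.33,-80.4)
E
```

```text
q [ 9.100e+00  7.400e+00  2.210e+01  1.049e+02 -1.000e-01 -9.080e+01] zaxis deg [-0.25 -0.11] toolx [ 0.172 -0.985  0.001] y [-0.985 -0.172  0.005]
t 20.5 p [0.5382 0.0862 0.3304] [ 1.7973e+02 -6.0000e-02 -8.0100e+01] shift [87.   3.2  0.5] twist 0.0053 F [ 0.7 -0.2 -2.3] open 0.0154
```

Call:
apply_moves([
  {"jaw":-1,"twist":0,"xyz":[35,0,0]},
  {"jaw":-1,"twist":0,"xyz":[70,0,0]},
  {"jaw":-1,"twist":0,"xyz":[70,0,0]},
  {"jaw":-1,"twist":0,"xyz":[70,0,0]},
])

```text
time: 21.0
ee_pos: [0.5505, 0.0196, 0.3301]
tcp_rot: [179.7, -0.0, -80.1]
wrist_force: [-0.6, -1.1, -3.7]
opening: 0.0155
grasp_force: 41.0
```

```bash
python3 - <<'E'
from h import *
from workcell import sensors
o=sensors.get_obs();c=snap("wrist","8");X=cloud(c,c['d']);z=X[...,2]
def rect(m,zz,nm):
    m=cv2.morphologyEx(m.astype(np.uint8),cv2.MORPH_OPEN,np.ones((3,3)))
    k=max(cv2.findContours(m,0,1)[0],key=cv2.contourArea)
    if zz is None: zz=np.median(z[m>0])
    P=ray(c,k[:,0],zz)[:,:2].astype(np.float32);print(nm,zz,cv2.minAreaRect(P));return m
near=np.hypot(X[...,0]-.574,X[...,1]+.095)<.095
rect(near&(z<.0935),.0996,'well')
m=rect((abs(z-o['ee_pos'][2]+.0227)<.008),None,'held plate')>0
g=o['ee_pos'][:2];A=np.c_[X[m][:,:2]-g,np.ones(m.sum())];print('tilt',np.linalg.lstsq(A,z[m],rcond=None)[0].round(4),o['ee_pos'],o['tcp_rot'])
kn=(np.hypot(X[...,0]-.47,X[...,1]+.013)<.04)&(z>.137)&(z<.15);print(kn.sum())
if kn.sum()>20: rect(kn,None,'knob')
E
```

```text
well 0.0996 ((0.5739707350730896, -0.09600178897380829), (0.07877961546182632, 0.10139281302690506), 9.834602355957031)
held plate 0.30726464180353896 ((0.5520346760749817, 0.006268445402383804), (0.09153107553720474, 0.0882406234741211), 9.966242790222168)
tilt [-0.0009 -0.0101  0.307 ] [0.55049661 0.01963182 0.33013778] [ 1.79717003e+02 -4.08386609e-02 -8.00765822e+01]
103
knob 0.1430944527956643 ((0.47998207807540894, -0.027700239792466164), (0.014553545042872429, 0.00755976652726531), 9.967218399047852)
```

View pics/wrist8.png

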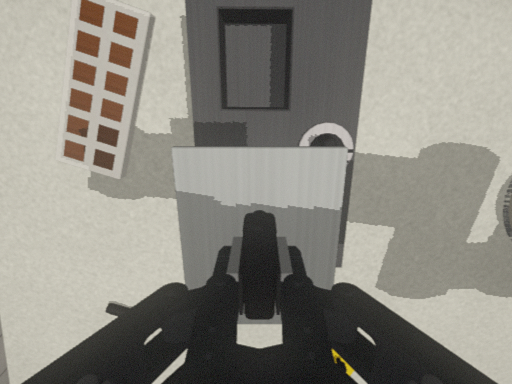

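The picture shows the lid held square at (258,230). The oblong well is at (255,58) and the knob is partly hidden at (325,140).

```bash
python3 - <<'E'
from h import *
go(.5747,-.0955,.1267,-80.45)
E
```

```text
t 21.05 p [0.5505 0.02   0.3301] [ 1.7972e+02 -4.0000e-02 -8.0030e+01] shift [117.8  -4.8 203.5] twist 0.0074 F [-0.3  0.4 -3. ] open 0.0151
```

Call:
apply_moves([
  {"jaw":-1,"twist":0,"xyz":[50,-2,20]},
  {"jaw":-1,"twist":0.007,"xyz":[100,-4,50]},
  {"jaw":-1,"twist":0.007,"xyz":[118,-5,100]},
  {"jaw":-1,"twist":0.007,"xyz":[118,-5,145]},
  {"jaw":-1,"twist":0.007,"xyz":[118,-5,165]},
])

```text
time: 21.68
ee_pos: [0.5742, -0.0952, 0.1619]
tcp_rot: [179.5, 0.0, -80.4]
wrist_force: [0.0, 0.8, -1.6]
opening: 0.0155
grasp_force: 40.9
```

Call:
apply_moves([
  {"jaw":-1,"twist":0,"xyz":[0,0,0]},
  {"jaw":-1,"twist":0,"xyz":[0,0,0]},
  {"jaw":-1,"twist":0,"xyz":[0,0,0]},
])

```text
time: 22.05
ee_pos: [0.576, -0.096, 0.1666]
tcp_rot: [179.9, -0.1, -80.4]
wrist_force: [-0.6, -0.2, -2.9]
opening: 0.0151
grasp_force: 40.9
```

```bash
python3 - <<'E'
from h import *
tilt();go(.5747,-.0955,.1267,-80.45)
E
```

```text
q [-9.40e+00  8.90e+00  5.30e+00  8.65e+01 -1.00e-01 -1.09e+02] zaxis deg [-0.13 -0.12] toolx [ 0.166 -0.986  0.002] y [-0.986 -0.166  0.003]
t 22.05 p [ 0.576  -0.096   0.1666] [ 1.7985e+02 -1.0000e-01 -8.0430e+01] shift [-0.7  1.1 39.9] twist 0.0004 F [-0.6 -0.2 -2.9] open 0.0151
```

Call:
apply_moves([
  {"jaw":-1,"twist":0,"xyz":[-0.5,0.8,14]},
  {"jaw":-1,"twist":0,"xyz":[-0.5,0.8,28]},
  {"jaw":-1,"twist":0,"xyz":[-0.5,0.8,28]},
  {"jaw":-1,"twist":0,"xyz":[-0.5,0.8,28]},
])

```text
time: 22.55
ee_pos: [0.5742, -0.0959, 0.1369]
tcp_rot: [179.7, -0.1, -80.5]
wrist_force: [0.6, 0.3, -1.9]
opening: 0.0151
grasp_force: 40.8
```

```bash
python3 - <<'E'
from h import *
go(.5747,-.0955,.1267,-80.45)
E
```

```text
t 22.55 p [ 0.5742 -0.0959  0.1369] [ 1.7971e+02 -5.0000e-02 -8.0460e+01] shift [-0.4 -0.6 10.2] twist -0.0002 F [ 0.6  0.3 -1.9] open 0.0151
```

Call:
apply_moves([
  {"jaw":-1,"twist":0,"xyz":[-0.4,-0.4,3]},
  {"jaw":-1,"twist":0,"xyz":[-0.4,-0.4,6]},
  {"jaw":-1,"twist":0,"xyz":[-0.4,-0.4,8.5]},
  {"jaw":-1,"twist":0,"xyz":[-0.4,-0.4,10]},
  {"jaw":-1,"twist":0,"xyz":[-0.4,-0.4,10]},
])

```text
time: 23.18
ee_pos: [0.5746, -0.0955, 0.1273]
tcp_rot: [179.7, -0.1, -80.5]
wrist_force: [-1.0, -0.6, -0.4]
opening: 0.0153
grasp_force: 41.2
```

Call:
apply_moves([
  {"jaw":-1,"twist":0,"xyz":[0,0,0.5]},
  {"jaw":-1,"twist":0,"xyz":[0,0,0.8]},
  {"jaw":-1,"twist":0,"xyz":[0,0,0.8]},
])

```text
time: 23.55
ee_pos: [0.5746, -0.0957, 0.1269]
tcp_rot: [179.8, -0.1, -80.5]
wrist_force: [-2.5, -2.0, 4.9]
opening: 0.0155
grasp_force: 42.2
```

Call:
apply_moves([
  {"jaw":-0.6,"twist":0,"xyz":[0,0,-0.5]},
  {"jaw":-0.4,"twist":0,"xyz":[0,0,-0.5]},
  {"jaw":-0.2,"twist":0,"xyz":[0,0,-0.5]},
  {"jaw":0.1,"twist":0,"xyz":[0,0,-0.5]},
  {"jaw":0.1,"twist":0,"xyz":[0,0,-5]},
])

```text
time: 24.18
ee_pos: [0.5744, -0.0954, 0.131]
tcp_rot: [179.7, -0.0, -80.5]
wrist_force: [-0.2, 0.8, -0.5]
opening: 0.0472
grasp_force: 0.0
```

Call:
apply_moves([
  {"jaw":0.1,"twist":0,"xyz":[0,0,-40]},
  {"jaw":0.1,"twist":0,"xyz":[0,0,-95]},
  {"jaw":0.5,"twist":0,"xyz":[-20,15,-140]},
  {"jaw":1,"twist":0,"xyz":[-65,40,-150]},
  {"jaw":1,"twist":0,"xyz":[-115,60,-150]},
])

```text
time: 24.8
ee_pos: [0.4965, 0.0089, 0.283]
tcp_rot: [179.9, -0.1, -80.5]
wrist_force: [0.7, 0.8, 0.7]
opening: 0.0856
grasp_force: 0.0
```

Call:
apply_moves([
  {"jaw":1,"twist":0,"xyz":[-35,15,0]},
  {"jaw":1,"twist":0,"xyz":[-50,15,0]},
  {"jaw":1,"twist":0,"xyz":[-50,15,0]},
  {"jaw":1,"twist":0,"xyz":[-50,15,0]},
])

```text
time: 25.3
ee_pos: [0.4745, 0.0544, 0.2812]
tcp_rot: [179.7, -0.1, -80.5]
wrist_force: [0.7, 0.7, 0.1]
opening: 0.0856
grasp_force: 0.0
```

```bash
python3 - <<'E'
from h import *
c=snap("wrist","9");X=cloud(c,c['d']);z=X[...,2]
tilt();go(.4718,-.0126,.138,-40)
def rect(m,zz,nm):
    m=cv2.morphologyEx(m.astype(np.uint8),cv2.MORPH_OPEN,np.ones((3,3)))
    k=max(cv2.findContours(m,0,1)[0],key=cv2.contourArea);zz=np.median(z[m>0])
    P=ray(c,k[:,0],zz)[:,:2].astype(np.float32);print(nm,zz,cv2.minAreaRect(P))
    s=m>0;A=np.c_[X[s][:,:2]-X[s][:,:2].mean(0),np.ones(s.sum())];print(np.linalg.lstsq(A,z[s],rcond=None)[0].round(4))
rect((np.hypot(X[...,0]-.472,X[...,1]+.013)<.04)&(z>.137)&(z<.15),0,'knob')
rect((np.hypot(X[...,0]-.574,X[...,1]+.0955)<.09)&(z>.1015)&(z<.108),0,'obl')
E
```

```text
q [  6.6  -3.8   4.9  99.   -0.1 -92.9] zaxis deg [-0.28 -0.11] toolx [ 0.165 -0.986  0.001] y [-0.986 -0.165  0.005]
t 25.35 p [0.4745 0.0543 0.2811] [ 1.797e+02 -7.000e-02 -8.051e+01] shift [ 65.4  13.  143.2] twist -0.707 F [ 0.6 -0.3 -0.4] open 0.0854
knob 0.14323136136198947 ((0.47185686230659485, -0.012357974424958229), (0.013792095705866814, 0.041278187185525894), 29.899978637695312)
[1.000e-04 2.400e-03 1.431e-01]
obl 0.10369067974163186 ((0.5688698291778564, -0.06642335653305054), (0.09175697714090347, 0.057581670582294464), 9.616341590881348)
[4.000e-04 1.000e-04 1.037e-01]
```

View pics/wrist9.png

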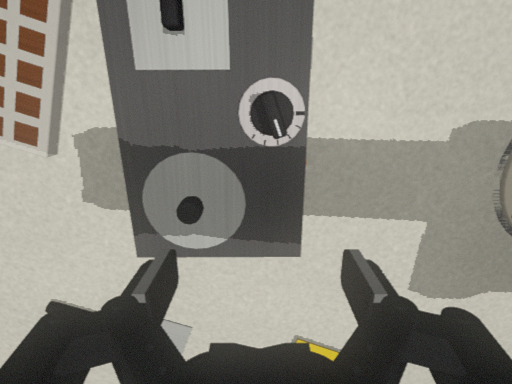

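Both lids are home; the oblong one at (180,35) has its top at 103.7 mm and is flat. The knob at (272,112) points down in the image towards (281,132), so its bar lies at 119.9° in the world. Zero is at 189.6°, which needs about 69.7° counter-clockwise. For wrist range I'll first turn the tool to yaw 119.9°.

Call:
apply_moves([
  {"jaw":1,"twist":0.18,"xyz":[15,3,0]},
  {"jaw":1,"twist":0.36,"xyz":[30,6,0]},
  {"jaw":1,"twist":0.54,"xyz":[45,9,0]},
  {"jaw":1,"twist":0.72,"xyz":[65,13,0]},
  {"jaw":1,"twist":0.9,"xyz":[65,13,0]},
])

```text
time: 25.98
ee_pos: [0.4722, -0.0131, 0.2812]
tcp_rot: [179.9, -0.3, -132.5]
wrist_force: [-0.2, -0.1, -0.4]
opening: 0.0855
grasp_force: 0.0
```

Call:
apply_moves([
  {"jaw":1,"twist":0.18,"xyz":[0,0,0]},
  {"jaw":1,"twist":0.36,"xyz":[0,0,0]},
  {"jaw":1,"twist":0.54,"xyz":[0,0,0]},
  {"jaw":1,"twist":0.72,"xyz":[0,0,0]},
  {"jaw":1,"twist":0.9,"xyz":[0,0,0]},
])

```text
time: 26.6
ee_pos: [0.4723, -0.0121, 0.2812]
tcp_rot: [-179.9, -0.3, 176.0]
wrist_force: [-0.8, 0.2, 1.2]
opening: 0.0853
grasp_force: 0.0
```

Call:
apply_moves([
  {"jaw":1,"twist":0.18,"xyz":[0,0,0]},
  {"jaw":1,"twist":0.36,"xyz":[0,0,0]},
  {"jaw":1,"twist":0.54,"xyz":[0,0,20]},
  {"jaw":1,"twist":0.72,"xyz":[0,0,50]},
  {"jaw":1,"twist":0.9,"xyz":[0,0,80]},
])

```text
time: 27.22
ee_pos: [0.4719, -0.0123, 0.2004]
tcp_rot: [-179.7, -0.1, 124.4]
wrist_force: [-0.5, -0.4, -0.4]
opening: 0.0855
grasp_force: 0.0
```

Call:
apply_moves([
  {"jaw":1,"twist":0.085,"xyz":[0,0,20]},
  {"jaw":1,"twist":0.085,"xyz":[0,0,30]},
  {"jaw":1,"twist":0.085,"xyz":[0,0,30]},
])

```text
time: 27.6
ee_pos: [0.4714, -0.0118, 0.1712]
tcp_rot: [-179.7, -0.1, 120.0]
wrist_force: [-0.8, -0.2, 0.6]
opening: 0.0858
grasp_force: 0.0
```

```bash
python3 - <<'E'
from h import *
tilt();go(.4718,-.0125,.137,119.9)
E
```

```text
q [-1.4 -6.3 -9.6 87.  -0.1 58.6] zaxis deg [-0.31 -0.1 ] toolx [-0.501  0.866  0.001] y [ 0.866  0.501 -0.006]
t 27.6 p [ 0.4714 -0.0118  0.1712] [-1.7968e+02 -7.0000e-02  1.2004e+02] shift [-0.8  0.2 34.2] twist 0.0025 F [-0.8 -0.2  0.6] open 0.0858
```

Call:
apply_moves([
  {"jaw":1,"twist":0.002,"xyz":[-0.6,0,20]},
  {"jaw":1,"twist":0.002,"xyz":[-0.6,0,34]},
  {"jaw":0,"twist":0.002,"xyz":[-0.6,0,34]},
  {"jaw":-1,"twist":0.002,"xyz":[-0.6,0,34]},
  {"jaw":-1,"twist":0.002,"xyz":[-0.6,0,34]},
], grip_force=40)

```text
time: 28.22
ee_pos: [0.4719, -0.0119, 0.1382]
tcp_rot: [-179.8, -0.0, 119.9]
wrist_force: [0.2, 0.5, -1.0]
opening: 0.0321
grasp_force: 0.0
```

Call:
apply_moves([
  {"jaw":-1,"twist":0,"xyz":[0,0,0]},
  {"jaw":-1,"twist":0,"xyz":[0,0,0]},
  {"jaw":-1,"twist":0,"xyz":[0,0,0]},
  {"jaw":-1,"twist":0,"xyz":[0,0,0]},
])

```text
time: 28.72
ee_pos: [0.472, -0.0119, 0.1381]
tcp_rot: [-179.8, -0.0, 119.9]
wrist_force: [0.5, 1.1, 6.0]
opening: 0.0132
grasp_force: 42.9
```

Gripped. Turning counter-clockwise (negative twist), about 1.217 rad in total.

Call:
apply_moves([
  {"jaw":-1,"twist":-0.12,"xyz":[0,0,0]},
  {"jaw":-1,"twist":-0.24,"xyz":[0,0,0]},
  {"jaw":-1,"twist":-0.36,"xyz":[0,0,0]},
  {"jaw":-1,"twist":-0.48,"xyz":[0,0,0]},
  {"jaw":-1,"twist":-0.6,"xyz":[0,0,0]},
])

```text
time: 29.35
ee_pos: [0.4716, -0.0123, 0.138]
tcp_rot: [-179.8, -0.1, 154.4]
wrist_force: [-1.3, -1.4, 6.9]
opening: 0.013
grasp_force: 43.2
```

Call:
apply_moves([
  {"jaw":-1,"twist":-0.12,"xyz":[0,0,0]},
  {"jaw":-1,"twist":-0.24,"xyz":[0,0,0]},
  {"jaw":-1,"twist":-0.36,"xyz":[0,0,0]},
  {"jaw":-1,"twist":-0.48,"xyz":[0,0,0]},
  {"jaw":-1,"twist":-0.58,"xyz":[0,0,0]},
])

```text
time: 29.98
ee_pos: [0.4715, -0.0127, 0.1381]
tcp_rot: [-179.8, -0.3, -172.4]
wrist_force: [-1.9, -3.9, 6.6]
opening: 0.0135
grasp_force: 43.2
```

```bash
python3 - <<'E'
from h import *
from workcell import sensors
go(.4718,-.0125,.138,189.6);print(sensors.get_obs()['torque'])
E
```

```text
t 29.98 p [ 0.4715 -0.0127  0.1381] [-179.82   -0.26 -172.36] shift [-0.3  0.2  0.1] twist -0.0343 F [-1.9 -3.9  6.6] open 0.0135
[-0.98525913  0.3447425  -0.0525828 ]
```

Call:
apply_moves([
  {"jaw":-1,"twist":-0.02,"xyz":[0,0,0]},
  {"jaw":-1,"twist":-0.045,"xyz":[0,0,0]},
  {"jaw":-1,"twist":-0.06,"xyz":[0,0,0]},
  {"jaw":-1,"twist":-0.06,"xyz":[0,0,0]},
])

```text
time: 30.48
ee_pos: [0.4716, -0.0128, 0.1381]
tcp_rot: [-179.8, -0.3, -169.2]
wrist_force: [-2.5, -3.8, 6.6]
opening: 0.0132
grasp_force: 45.6
```

```bash
python3 - <<'E'
from h import *
from workcell import sensors
go(.4718,-.0125,.138,189.6);print(sensors.get_obs()['torque'])
E
```

```text
t 30.48 p [ 0.4716 -0.0128  0.1381] [-179.84   -0.26 -169.18] shift [-0.3  0.2  0.1] twist 0.0213 F [-2.5 -3.8  6.6] open 0.0132
[-0.84134528  0.30406282 -0.74817943]
```

Call:
apply_moves([
  {"jaw":-0.5,"twist":0,"xyz":[0,0,0]},
  {"jaw":-0.2,"twist":0,"xyz":[0,0,0]},
  {"jaw":0.1,"twist":0,"xyz":[0,0,0]},
  {"jaw":0.1,"twist":0,"xyz":[0,0,-20]},
  {"jaw":0.1,"twist":0,"xyz":[0,0,-70]},
])

```text
time: 31.1
ee_pos: [0.4708, -0.0117, 0.2062]
tcp_rot: [180.0, -0.5, -169.1]
wrist_force: [1.0, 0.4, 0.6]
opening: 0.0472
grasp_force: 0.0
```

Call:
apply_moves([
  {"jaw":0.5,"twist":0,"xyz":[0,0,-60]},
  {"jaw":1,"twist":0,"xyz":[30,0,-110]},
  {"jaw":1,"twist":0,"xyz":[-50,0,-130]},
  {"jaw":1,"twist":0,"xyz":[-100,0,-130]},
  {"jaw":1,"twist":0,"xyz":[-100,0,-130]},
])

```text
time: 31.72
ee_pos: [0.5739, 0.0081, 0.3331]
tcp_rot: [180.0, -0.6, -169.0]
wrist_force: [-0.7, 0.7, -0.0]
opening: 0.0855
grasp_force: 0.0
```

```bash
python3 - <<'E'
from h import *
c=snap("wrist","10");X=cloud(c,c['d']);z=X[...,2];go(.4718,-.0125,.138,189.6)
def rect(m,nm):
    m=cv2.morphologyEx(m.astype(np.uint8),cv2.MORPH_OPEN,np.ones((3,3)))
    if m.sum()<20: print(nm,'unseen');return
    k=max(cv2.findContours(m,0,1)[0],key=cv2.contourArea);zz=np.median(z[m>0])
    P=ray(c,k[:,0],zz)[:,:2].astype(np.float32);print(nm,zz,cv2.minAreaRect(P))
rect((np.hypot(X[...,0]-.472,X[...,1]+.013)<.04)&(z>.137)&(z<.15),'knob')
rect((np.hypot(X[...,0]-.574,X[...,1]+.0955)<.09)&(z>.1015)&(z<.108),'obl')
rect((np.hypot(X[...,0]-.541,X[...,1]-.0995)<.09)&(z>.1015)&(z<.108),'round')
E
```

```text
t 31.77 p [0.5728 0.0079 0.3342] [-180.     -0.51 -169.05] shift [101.3  -0.8 197.1] twist 0.0236 F [ 0.2 -0.7  0.3] open 0.0852
knob 0.14324390964107714 ((0.47174450755119324, -0.01157602109014988), (0.04071822389960289, 0.01333621609956026), 10.594812393188477)
obl 0.10370197343967226 ((0.5739290714263916, -0.09404122829437256), (0.09182633459568024, 0.11572281271219254), 9.65262222290039)
round 0.10363005411995455 ((0.5402699708938599, 0.09969310462474823), (0.11463207751512527, 0.11387543380260468), 12.989956855773926)
```

View pics/wrist10.png

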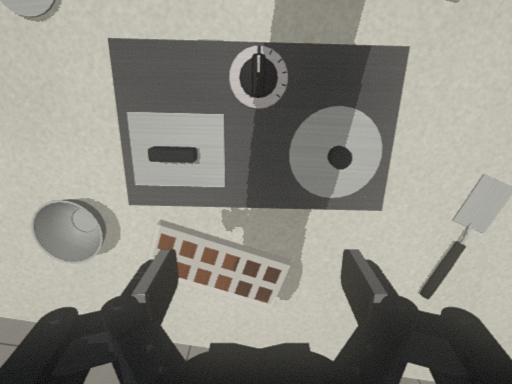

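The picture shows both lids flat and home, at (176,150) and (338,152). The knob at (258,75) has its pointer on the front mark, and the bowl, mould and spatula are undisturbed. Handing in.

```bash
python3 -c "
from workcell import bot
print(bot.job_done())"
```

```text
the job is handed in; nothing more can be done
None
```

Both lids are seated flat on their wells with the grips up, the heat knob is back at its zero stop, and the job was handed in at about 32 s without touching the other items; no verdict was returned.

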